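# Fetch the pot from behind the jars

## Task

The small terracotta pot is hemmed in by three glass jars at the back of the grey shelf: first clear all three jars onto the slate slab, standing upright, then lift the pot down and set it in the middle of its white saucer while the jars are still on the slab. Then put every jar back upright on the shelf where that same jar stood at the start (to a centimetre or so). Set things down gently, without dropping or tipping any, and leave the pruner holder, the tin and the trowel alone.

Things in the scene. Friction and masses are not known exactly. Their poses are not given: they have to be found in the camera images.
- jar_tall_center (a point): The tall glass jar with a black screw-top lid, loose, upright. Round glass body 46 mm across, 118 mm high in all; the lid is the top 18 mm and 42 mm across, its rim vertical. The point is on the jar's axis, half-way up (59 mm above its foot). z axis up; being round, its yaw means nothing. At the start it stands on the shelf close beside or in front of the pot, so only its upper part, above the 50 mm high pot, is free for fingers. 170 to 200 g, give or take 15 percent.
- jar_medium_center (a point): The medium glass jar with a black screw-top lid, loose, upright. Round glass body 54 mm across, 102 mm high in all; the lid is the top 18 mm and 50 mm across, its rim vertical. The point is on the jar's axis, half-way up (51 mm above its foot). z axis up; being round, its yaw means nothing. At the start it stands on the shelf close beside or in front of the pot, so only its upper part, above the 50 mm high pot, is free for fingers. 170 to 200 g, give or take 15 percent.
- jar_short_center (a point): The short glass jar with a black screw-top lid, loose, upright. Round glass body 62 mm across, 86 mm high in all; the lid is the top 18 mm and 58 mm across, its rim vertical. The point is on the jar's axis, half-way up (43 mm above its foot). z axis up; being round, its yaw means nothing. At the start it stands on the shelf close beside or in front of the pot, so only its upper part, above the 50 mm high pot, is free for fingers. 170 to 200 g, give or take 15 percent.
- pot_center (a point): The small open terracotta pot, loose, upright, 50 mm high. Its vertical-sided rim band is 60 mm across and takes the top 17 mm; below it tapers to a 42 mm foot. Walls 4 mm. The point is on its axis half-way up (25 mm above the foot). At the start it stands at the back of the shelf, 3 mm or so from the rear ledge, with the jars tight to its left, its right and its front. About 120 g.
- saucer: White ceramic saucer, loose on the bench: 88 mm across at the rim, 12 mm high, flat inner floor about 64 mm across lying 5 mm above its underside. Origin: centre of the underside, on the bench. It may lie to the left or the right.
- slab: Dark slate slab fixed flat on the bench, the side area for the jars: 110 mm (its x) by 320 mm (its y), top 10 mm above the bench. Origin: centre of the underside. It may lie to the left or the right; its yaw varies a little.
- shelf: Narrow grey shelf made from a fence paling, fixed on two low bearers: 150 mm deep (its x, away from the robot) and 500 mm long (its y). Its top lies 60 mm above the bench; a ledge 9 mm thick runs along its rear (+x) edge and stands 45 mm above its top. Origin: centre of its footprint, at bench height. Place and yaw vary.
- holder: Bystander: green plastic hand pruner holder, loose, an open-topped upright box 52 x 44 mm, 95 mm high, standing near one end of the shelf. Origin: centre of its underside. Leave it alone.
- tin: Bystander: round bare-metal tin with lid, loose, 63 mm across and 48 mm high, standing near the other end of the shelf. Origin: centre of its underside. Leave it alone.
- trowel: Bystander: stainless steel trowel with wooden handle, loose, lying on the bench, 272 mm long along its x (blade to +x), 55 mm wide, under 30 mm high. Origin: on the bench, about its middle. Leave it alone.

How it is judged:
On the way, in this order (a step that is already met when the one before it is completed fails the run):
1. all three jars stand upright and released on the slate slab, the pot still on the shelf (x of jar_tall_center in the frame of slab between -0.055 and 0.055 m and y of jar_tall_center in the frame of slab between -0.16 and 0.16 m and z of jar_tall_center in the frame of slab between 0.063 and 0.075 m and angle between each of jar_tall_center, jar_medium_center, jar_short_center, pot_center's own z axis and vertical below 0.12 rad and linear speed of each of jar_tall, jar_medium, jar_short below 0.03 m/s and contact force between the fingers and jar_tall below 0.1 N and x of jar_medium_center in the frame of slab between -0.055 and 0.055 m and y of jar_medium_center in the frame of slab between -0.16 and 0.16 m and z of jar_medium_center in the frame of slab between 0.055 and 0.067 m and contact force between the fingers and jar_medium below 0.1 N and x of jar_short_center in the frame of slab between -0.055 and 0.055 m and y of jar_short_center in the frame of slab between -0.16 and 0.16 m and z of jar_short_center in the frame of slab between 0.047 and 0.059 m and contact force between the fingers and jar_short below 0.1 N and z of pot_center in the frame of shelf above 0.075 m and x of pot_center in the frame of shelf between -0.03 and 0.075 m), for 0.2 s.
2. the pot stands released in the middle of the saucer, the jars still on the slab (horizontal distance between pot_center and saucer below 0.012 m and z of pot_center in the frame of saucer between 0.024 and 0.036 m and angle between each of pot_center, jar_tall_center, jar_medium_center, jar_short_center's own z axis and vertical below 0.12 rad and angle between saucer's own z axis and vertical below 0.1 rad and linear speed of each of pot, jar_tall, jar_medium, jar_short below 0.03 m/s and contact force between the fingers and pot below 0.1 N and x of jar_tall_center in the frame of slab between -0.055 and 0.055 m and y of jar_tall_center in the frame of slab between -0.16 and 0.16 m and z of jar_tall_center in the frame of slab between 0.063 and 0.075 m and contact force between the fingers and jar_tall below 0.1 N and x of jar_medium_center in the frame of slab between -0.055 and 0.055 m and y of jar_medium_center in the frame of slab between -0.16 and 0.16 m and z of jar_medium_center in the frame of slab between 0.055 and 0.067 m and contact force between the fingers and jar_medium below 0.1 N and x of jar_short_center in the frame of slab between -0.055 and 0.055 m and y of jar_short_center in the frame of slab between -0.16 and 0.16 m and z of jar_short_center in the frame of slab between 0.047 and 0.059 m and contact force between the fingers and jar_short below 0.1 N), for 0.2 s.
At the end, for the whole second after the job is handed in: The pot stands upright in the saucer, within 12 mm of its middle, and each jar stands upright within 15 mm of where that same jar stood at the start; all are released and at rest (horizontal distance between pot_center and saucer below 0.012 m and z of pot_center in the frame of saucer between 0.024 and 0.036 m and angle between each of pot_center, jar_tall_center, jar_medium_center, jar_short_center's own z axis and vertical below 0.12 rad and angle between saucer's own z axis and vertical below 0.1 rad and linear speed of each of pot, jar_tall, jar_medium, jar_short below 0.03 m/s and contact force between the fingers and pot below 0.1 N and distance of each of jar_tall_center, jar_medium_center, jar_short_center from where it was at the start of the episode below 0.015 m and contact force between the fingers and jar_tall below 0.1 N and contact force between the fingers and jar_medium below 0.1 N and contact force between the fingers and jar_short below 0.1 N); the robot touches nothing.
It fails at once if the pruner holder is moved (more than 30 mm) (distance of holder from where it was at the start of the episode above 0.03 m).
It fails at once if the tin is moved (more than 30 mm) (distance of tin from where it was at the start of the episode above 0.03 m).
It fails at once if the trowel is moved (more than 30 mm) (distance of trowel from where it was at the start of the episode above 0.03 m).
It fails at once if a jar or the pot is tipped over (past 40 degrees) (angle between any of jar_tall_center, jar_medium_center, jar_short_center, pot_center's own z axis and vertical above 0.7 rad).
It fails at once if a jar or the pot is let fall (faster than 0.6 m/s while not held) ((linear speed of jar_tall above 0.6 m/s and contact force between the fingers and jar_tall below 0.05 N) or (linear speed of jar_medium above 0.6 m/s and contact force between the fingers and jar_medium below 0.05 N) or (linear speed of jar_short above 0.6 m/s and contact force between the fingers and jar_short below 0.05 N) or (linear speed of pot above 0.6 m/s and contact force between the fingers and pot below 0.05 N)).
It also fails if it takes over 144 s, if anything falls off the work surface, if the arm or the gripper's body presses on something with over 40 N, if the wrist force passes 120 N, or if a joint passes its speed limit or range.

## Robot

A 7-joint arm with a two-finger parallel gripper is mounted at the origin on the work surface. World frame = base frame: x ahead of the robot, y to its left, z up, the work surface at z = 0. Lengths are in m, angles in rad, forces in N, time in s.
With the tool pointing down it reaches from about 0.425 to 0.875 m from the base axis. Payload 4.7 kg.
Tool frame: the origin (TCP) lies on the centre line of the jaws, within the pads' length; the fingertips stand 14 mm ahead of it and the grasp point (between the pads) lies 5 mm behind it; z points along the fingers, y is the line along which they close (so a half turn about z gives the same grasp; the last joint's range is limited). The gripper opens to 87 mm and grips with 3 to 60 N. Pads are 19 mm wide; open, the fingers measure 117 mm over their backs; the gripper's body (75 mm by 190 mm) begins 51 mm behind the grasp point.
Start: joints at [1.174, 0.321, -0.07, 1.45, 0.023, 1.371, -0.057], TCP at [0.26, -0.596, 0.237] pointing down, gripper open.
Joint ranges: [-2.86, 2.86], [-0.3, 2.09], [-1.38, 1.24], [0.06, 2.45], [-1.56, 4.7], [0.09, 2.05], [-2.69, 2.69]. Speed limits (rad/s): [2.57, 2.57, 3.14, 3.14, 3.14, 3.14, 3.14].

## Interface

Orientations are given as a rotation vector (axis times angle).
In Python, from bench import * gives the robot as it stands.
- The arm moves only by the shell command python3 -m jog 'ROWS' [FORCE]. ROWS is JSON, a list of rows, each an object of numbers: "claw": the finger opening in mm, from 0 to 87; "dx", "dy", "dz": the shift along the tool's x, y, z in mm; "spin": the turn about the tool's z in degrees. In form: [{"claw": .., "dx": .., "dy": .., "dz": .., "spin": ..}, ...]. A call has 1 to 20 rows; each row is the pose to reach, as a shift and turn from the pose commanded when the call began, along the tool's axes at that moment; what a row does not reach only later rows make up. A row lasts 1/12 s, in which the tool goes at most 41.7 mm and 7.16 degrees, less where a joint would pass 70% of its speed; a pose out of reach is approached as far as the arm can. A call with a gripper value outside its range is refused whole. The fingers move at their own pace and stop on an object; FORCE is the grip in N (left out, the last holds). Time passes only in rows, so rows that repeat a pose let the fingers close. It gives the time, the measured TCP pose, the force, the opening and the grip force at its end, in the units of the state.
- get_state(): the state, without advancing time (a new reading comes with each control period).
- get_image(name): name is "scene" or "top"; returns a dict with "frame" (420x560x3 uint8, red, green, blue), "depth" (420x560 float32, m along the optical axis (not along the pixel's ray), 0 where there is no reading), "K" (3x3 intrinsics, pixels), "T" (4x4, takes a point from camera to world coordinates). Camera axes: x right, y down, z forward; pixel columns grow to the right and rows downward; lengths in m; the calibration is good to about 2 mm. A picture is of the moment at which its call begins.
- close_job(): hands the job in; it is judged then, once.
The state is a dict: "time": time; "joint_positions": joint angles; "qd": joint speeds; "joint_torque": joint torques, N m; "position": TCP position; "tool_rot": TCP orientation; "ft_force": force on the tool from outside, world axes, zero at the start; "torque": the same for the moment, N m; "grip_width": opening from 0.0 (shut) to 1.0 (fully open); "grip_force": force on a finger pad.
Only numpy, scipy, OpenCV 4.12 (cv2) and the standard library are available. Lean on these libraries where they do the work, as an engineer would, in place of code of your own. Each camera call takes 0.05 s, during which the arm holds its last target. There are 200 camera calls.

## Working session

There is one attempt and no reset: what is moved stays moved. The work goes in short steps, Python scripts to look and compute and a shell command to move; the robot and the scene stay as the last step left them, time stands still between calls to the robot, and variables do not carry over. Pictures are saved under pics/ and viewed, at most 14 in all, crops included, and the job is handed in when it is done.

```bash
mkdir -p pics; ls
python3 - <<'E'
from bench import *
import cv2
s=get_state(); print({k:(s[k]) for k in ("time","position","tool_rot","grip_width")})
for n in ("scene","top"):
    i=get_image(n); cv2.imwrite(f"pics/{n}0.png",i["frame"][:,:,::-1]); print(n,i["K"],i["T"])
    import numpy as np; np.savez(f"{n}0.npz",**i)
E
```

```text
pics
{'time': 0.0, 'position': array([ 0.25930687, -0.59546875,  0.2354532 ]), 'tool_rot': array([-3.07374489e+00, -6.40383915e-01,  7.79534129e-04]), 'grip_width': 1.0000601390511819}
scene [[491.91825436   0.         280.9830579 ]
 [  0.         491.91825436 206.15375359]
 [  0.           0.           1.        ]] [[-0.18511498  0.80007115 -0.57063     1.32140854]
 [ 0.9826567   0.14427547 -0.11649201  0.03746825]
 [-0.01087398 -0.58229781 -0.81290284  1.21827816]
 [ 0.          0.          0.          1.        ]]
top [[437.22136885   0.         282.4463951 ]
 [  0.         437.22136885 210.50271782]
 [  0.           0.           1.        ]] [[-2.28434103e-02 -9.75463269e-01  2.18973948e-01  3.62168089e-01]
 [-9.99729936e-01  2.32240355e-02 -8.35933044e-04 -1.13013595e-01]
 [-4.27003676e-03 -2.18933906e-01 -9.75730348e-01  1.05281088e+00]
 [ 0.00000000e+00  0.00000000e+00  0.00000000e+00  1.00000000e+00]]
```

View pics/top0.png

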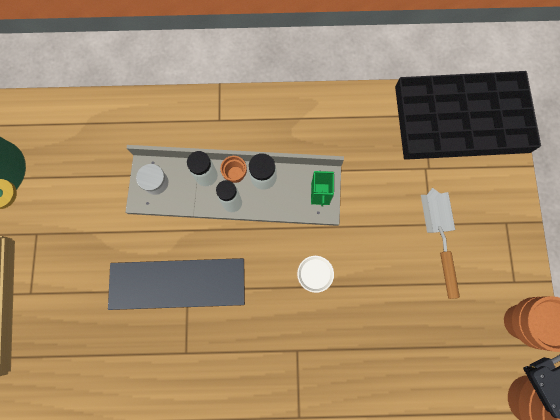

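View pics/scene0.png

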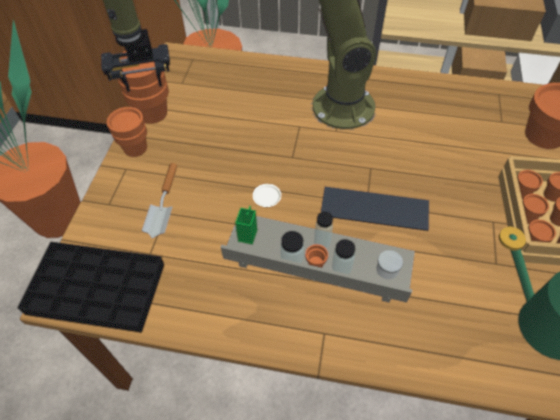

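```bash
cat > h.py <<'E'
import numpy as np, cv2
from bench import *
def pts(i):
    h,w=i["depth"].shape; u,v=np.meshgrid(np.arange(w),np.arange(h)); d=i["depth"]
    K=i["K"]; p=np.stack([(u-K[0,2])/K[0,0]*d,(v-K[1,2])/K[1,1]*d,d],-1)
    return p@i["T"][:3,:3].T+i["T"][:3,3]
def ray(i,u,v,z):
    K=i["K"];T=i["T"]; r=T[:3,:3]@np.array([(u-K[0,2])/K[0,0],(v-K[1,2])/K[1,1],1]); o=T[:3,3]
    return o+r*(z-o[2])/r[2]
def blobs(i,m,amin=60):
    n,l,s,c=cv2.connectedComponentsWithStats(m.astype(np.uint8)); return [(l==k,s[k],c[k]) for k in range(1,n) if s[k,4]>=amin]
def circ(i,m,z):
    "fit of min enclosing circle of mask on plane z"
    c=max(cv2.findContours(m.astype(np.uint8),0,1)[0],key=cv2.contourArea)[:,0]
    p=np.array([ray(i,u,v,z)[:2] for u,v in c]); e,r=cv2.minEnclosingCircle((p*1000).astype(np.float32)); return np.round(e,1),round(2*r,1)
E
python3 - <<'E'
from h import *
np.set_printoptions(suppress=True,precision=4)
for n in("top","scene"):
    i=dict(np.load(n+"0.npz")); P=pts(i); z=P[...,2]; f=i["frame"].astype(int); mx=f.max(-1)
    work=(P[...,0]>.4)&(P[...,0]<.85)&(abs(P[...,1])<.4)
    print(n,"shelf z",np.median(z[work&(z>.04)&(z<.075)]))
    for m,s,c in blobs(i,(mx<60)&work&(z>.10)&(z<.2)):
        zz=np.percentile(z[m],80); t=m&(z>zz-.006)
        print("lid",c,s[:4],"z",zz,"pts mean",P[t].mean(0),[ (circ(i,t,h)) for h in (round(zz,3),)])
    hsv=cv2.cvtColor(i["frame"],cv2.COLOR_RGB2HSV)
    ter=((hsv[...,0]<12)|(hsv[...,0]>170))&(hsv[...,1]>110)&work&(z>.06)&(z<.125)
    for m,s,c in blobs(i,ter,30): print("pot",c,s,circ(i,m,.110),z[m].max(), P[m&(z>.1)].mean(0))
    sau=(f.min(-1)>170)&work&(z<.03)
    for m,s,c in blobs(i,sau,100): print("saucer",c,s,circ(i,m,.012),np.median(z[m]))
    sl=(f[...,2]>=f[...,0])&(mx<110)&work&(z<.03)
    for m,s,c in blobs(i,sl,800):
        q=(np.array([ray(i,u,v,.01)[:2] for v,u in np.argwhere(m)])*1000).astype(np.float32); print("slab",s,cv2.minAreaRect(q),np.median(z[m]))
    sh=(abs(f[...,0]-f[...,2])<45)&work&(z>.05)&(z<.07)
    q=(P[sh][:,:2]*1000).astype(np.float32); print("shelf",cv2.minAreaRect(q))
E
```

```text
top shelf z 0.05936280688856638
lid [198.4075 162.4543] [187 151  24  24] z 0.1624405672843275 pts mean [0.6738 0.0646 0.1612] [(array([673.7,  64.8]), 50.1)]
lid [261.5028 166.4621] [249 154  26  26] z 0.1464541381737534 pts mean [ 0.6666 -0.0702  0.1451] [(array([666.5, -70.3]), 57.8)]
lid [225.8439 190.2898] [216 181  20  20] z 0.17849518957182595 pts mean [0.6056 0.003  0.1772] [(array([605. ,   3.3]), 41.8)]
pot [230.7795 164.4513] [221 157  24  21 195] (array([678.4,  -2.6]), 54.2) 0.11271141388661465 [0.6923 0.0047 0.1057]
pot [236.5    178.7619] [224 173  22  10  42] (array([658.3,  -7.8]), 48.0) 0.11227522088691444 [ 0.6514 -0.0098  0.1048]
saucer [315.2893 273.4677] [ 297  256   37   36 1037] (array([ 441.6, -188.2]), 87.4) 0.00487702000041268
slab [ 110  259  134   36 3849] ((440.399169921875, 141.25265502929688), (81.3017349243164, 316.89117431640625), 0.12701822817325592) 0.009164525211093455
shelf ((640.7276000976562, -0.8283233642578125), (499.28729248046875, 143.9586181640625), 85.31990051269531)
scene shelf z 0.06021299955353232
lid [324.4624 218.9884] [318 212  14  
[... 235 characters left out ...]
5] [336 240  18  18] z 0.16387339568968398 pts mean [0.6781 0.066  0.1622] [(array([680. ,  66.2]), 50.0)]
pot [316.3474 255.0263] [306 245  22  22 380] (array([680.8,  -2.2]), 65.7) 0.11376037334660039 [ 0.6767 -0.0015  0.1074]
saucer [266.3476 195.3801] [253 185  28  22 492] (array([ 440.8, -187.4]), 87.6) 0.00593716381710041
saucer [249.7188 380.2434] [ 225  365   61   34 1056] (array([ 979.1, -105. ]), 148.8) -0.7499750821135799
slab [ 322  193  106   37 2278] ((438.7218322753906, 142.15097045898438), (84.59823608398438, 311.32635498046875), 0.39766743779182434) 0.009851650732383588
shelf ((645.1495361328125, -1.0654144287109375), (499.7290954589844, 156.2027130126953), 85.3007583618164)
```

```bash
cat >> h.py <<'E'
from scipy.spatial.transform import Rotation as Ro
def go(x,y,z,head=None):
    "print shift in tool axes (mm) and spin to world target (m, deg)"
    s=get_state(); R=Ro.from_rotvec(s["tool_rot"]).as_matrix(); d=R.T@(np.array([x,y,z])-s["position"])*1000
    h=np.degrees(np.arctan2(R[1,0],R[0,0])); sp=0 if head is None else -((head-h+180)%360-180)
    print("t",round(s["time"],2),"pos",np.round(s["position"],4),"head",round(h,1),"d",np.round(d,1),"spin",round(sp,1),"g",round(s["grip_width"]*87,1),round(s["grip_force"],1),"F",np.round(s["ft_force"],1),"tilt",np.round(R[:,2],3))
E
python3 -c "
from h import *
go(.6073,.0035,.27,85.3)"
```

```text
t 0.1 pos [ 0.2593 -0.5955  0.2356] head 23.5 d [ 558.2 -410.3  -33.8] spin -61.8 g 86.8 0.0 F [-0.7  0.2  0.8] tilt [-0.001  0.002 -1.   ]
```

```bash
python3 -m jog '[{"claw":70,"dx":30,"dy":-22,"dz":-34,"spin":-5},{"claw":70,"dx":60,"dy":-44,"dz":-34,"spin":-10},{"claw":70,"dx":90,"dy":-66,"dz":-34,"spin":-15},{"claw":70,"dx":558,"dy":-410,"dz":-34,"spin":-62},{"claw":70,"dx":558,"dy":-410,"dz":-34,"spin":-62},{"claw":70,"dx":558,"dy":-410,"dz":-34,"spin":-62},{"claw":70,"dx":558,"dy":-410,"dz":-34,"spin":-62},{"claw":70,"dx":558,"dy":-410,"dz":-34,"spin":-62},{"claw":70,"dx":558,"dy":-410,"dz":-34,"spin":-62},{"claw":70,"dx":558,"dy":-410,"dz":-34,"spin":-62},{"claw":70,"dx":558,"dy":-410,"dz":-34,"spin":-62},{"claw":70,"dx":558,"dy":-410,"dz":-34,"spin":-62},{"claw":70,"dx":558,"dy":-410,"dz":-34,"spin":-62},{"claw":70,"dx":558,"dy":-410,"dz":-34,"spin":-62},{"claw":70,"dx":558,"dy":-410,"dz":-34,"spin":-62},{"claw":70,"dx":558,"dy":-410,"dz":-34,"spin":-62},{"claw":70,"dx":558,"dy":-410,"dz":-34,"spin":-62},{"claw":70,"dx":558,"dy":-410,"dz":-34,"spin":-62},{"claw":70,"dx":558,"dy":-410,"dz":-34,"spin":-62},{"claw":70,"dx":558,"dy":-410,"dz":-34,"spin":-62}]' 20
python3 -c "
from h import *
go(.6073,.0035,.13,85.3)"
```

```text
time: 1.77
position: [0.607, 0.0022, 0.2698]
tool_rot: [-2.306, -2.133, 0.002]
ft_force: [-0.2, -0.3, 0.5]
grip_width: 0.806
grip_force: 0.0
t 1.77 pos [0.607  0.0022 0.2698] head 85.5 d [  1.4   0.4 139.8] spin 0.2 g 70.2 0.0 F [-0.2 -0.3  0.5] tilt [-0.001 -0.001 -1.   ]
```

```bash
python3 -m jog '[{"claw":70,"dx":1,"dz":30},{"claw":70,"dx":1,"dz":60},{"claw":70,"dx":1,"dz":90},{"claw":70,"dx":1,"dz":110},{"claw":70,"dx":1,"dz":125},{"claw":70,"dx":1,"dz":135},{"claw":70,"dx":1,"dz":140},{"claw":70,"dx":1,"dz":140},{"claw":30,"dx":1,"dz":140},{"claw":30,"dx":1,"dz":140},{"claw":30,"dx":1,"dz":140},{"claw":30,"dx":1,"dz":140},{"claw":30,"dx":1,"dz":140},{"claw":30,"dx":1,"dz":140},{"claw":30,"dx":1,"dz":140},{"claw":30,"dx":1,"dz":140}]' 25
python3 -c "
from h import *
go(.445,.235,.13,85.3)"
```

```text
t 1.77 pos [0.607  0.0022 0.2698] head 85.5 d [ 219.6 -179.4  139.9] spin 0.2 g 70.2 0.0 F [-0.2 -0.3  0.5] tilt [-0.001 -0.001 -1.   ]$[0]: bad value
```

```bash
python3 -m jog '[{"claw":70,"dx":1,"dy":0,"dz":30,"spin":0},{"claw":70,"dx":1,"dy":0,"dz":60,"spin":0},{"claw":70,"dx":1,"dy":0,"dz":90,"spin":0},{"claw":70,"dx":1,"dy":0,"dz":110,"spin":0},{"claw":70,"dx":1,"dy":0,"dz":125,"spin":0},{"claw":70,"dx":1,"dy":0,"dz":135,"spin":0},{"claw":70,"dx":1,"dy":0,"dz":140,"spin":0},{"claw":70,"dx":1,"dy":0,"dz":140,"spin":0},{"claw":30,"dx":1,"dy":0,"dz":140,"spin":0},{"claw":30,"dx":1,"dy":0,"dz":140,"spin":0},{"claw":30,"dx":1,"dy":0,"dz":140,"spin":0},{"claw":30,"dx":1,"dy":0,"dz":140,"spin":0},{"claw":30,"dx":1,"dy":0,"dz":140,"spin":0},{"claw":30,"dx":1,"dy":0,"dz":140,"spin":0},{"claw":30,"dx":1,"dy":0,"dz":140,"spin":0}]' 25
python3 -c "
from h import *
go(.445,.235,.13,85.3)"
```

```text
time: 3.02
position: [0.6077, 0.0038, 0.1312]
tool_rot: [2.306, 2.133, 0.0]
ft_force: [-1.5, 1.1, 3.8]
grip_width: 0.518
grip_force: 25.0
t 3.02 pos [0.6077 0.0038 0.1312] head 85.5 d [ 217.8 -180.1    1. ] spin 0.2 g 45.1 25.0 F [-1.5  1.1  3.8] tilt [ 0.001 -0.    -1.   ]
```

```bash
python3 -m jog '[{"claw":30,"dx":0,"dy":0,"dz":-8,"spin":0},{"claw":30,"dx":0,"dy":0,"dz":-22,"spin":0},{"claw":30,"dx":0,"dy":0,"dz":-40,"spin":0},{"claw":30,"dx":8,"dy":-6,"dz":-52,"spin":0},{"claw":30,"dx":22,"dy":-18,"dz":-60,"spin":0},{"claw":30,"dx":44,"dy":-36,"dz":-60,"spin":0},{"claw":30,"dx":66,"dy":-54,"dz":-60,"spin":0},{"claw":30,"dx":88,"dy":-72,"dz":-60,"spin":0},{"claw":30,"dx":110,"dy":-90,"dz":-60,"spin":0},{"claw":30,"dx":132,"dy":-108,"dz":-60,"spin":0},{"claw":30,"dx":154,"dy":-126,"dz":-60,"spin":0},{"claw":30,"dx":176,"dy":-145,"dz":-60,"spin":0},{"claw":30,"dx":196,"dy":-162,"dz":-58,"spin":0},{"claw":30,"dx":210,"dy":-174,"dz":-45,"spin":0},{"claw":30,"dx":218,"dy":-180,"dz":-28,"spin":0},{"claw":30,"dx":218,"dy":-180,"dz":-10,"spin":0},{"claw":30,"dx":218,"dy":-180,"dz":10,"spin":0},{"claw":30,"dx":218,"dy":-180,"dz":26,"spin":0},{"claw":30,"dx":218,"dy":-180,"dz":38,"spin":0},{"claw":30,"dx":218,"dy":-180,"dz":44,"spin":0}]' 25
python3 -c "
from h import *
go(.445,.235,.0812,85.3)"
```

```text
time: 4.68
position: [0.4439, 0.2351, 0.0855]
tool_rot: [-2.305, -2.134, 0.003]
ft_force: [0.3, 0.2, -0.5]
grip_width: 0.519
grip_force: 25.0
t 4.68 pos [0.4439 0.2351 0.0855] head 85.6 d [-0.   1.1  4.3] spin 0.3 g 45.2 25.0 F [ 0.3  0.2 -0.5] tilt [-0.002 -0.001 -1.   ]
```

```bash
python3 -m jog '[{"claw":30,"dx":0,"dy":0,"dz":1.5,"spin":0},{"claw":30,"dx":0,"dy":0,"dz":3,"spin":0},{"claw":30,"dx":0,"dy":0,"dz":4,"spin":0},{"claw":30,"dx":0,"dy":0,"dz":4.5,"spin":0},{"claw":30,"dx":0,"dy":0,"dz":4.5,"spin":0}]' 25
python3 -m jog '[{"claw":50,"dx":0,"dy":0,"dz":0,"spin":0},{"claw":60,"dx":0,"dy":0,"dz":0,"spin":0},{"claw":70,"dx":0,"dy":0,"dz":0,"spin":0},{"claw":70,"dx":0,"dy":0,"dz":0,"spin":0},{"claw":70,"dx":0,"dy":0,"dz":0,"spin":0},{"claw":70,"dx":0,"dy":0,"dz":-10,"spin":0},{"claw":70,"dx":0,"dy":0,"dz":-30,"spin":0},{"claw":70,"dx":0,"dy":0,"dz":-60,"spin":0},{"claw":70,"dx":0,"dy":0,"dz":-95,"spin":0},{"claw":70,"dx":0,"dy":0,"dz":-130,"spin":0},{"claw":70,"dx":0,"dy":0,"dz":-165,"spin":0},{"claw":70,"dx":0,"dy":0,"dz":-180,"spin":0}]' 25
python3 -c "
from h import *
go(.6765,.0655,.25,85.3)"
```

```text
time: 5.1
position: [0.4454, 0.2353, 0.0826]
tool_rot: [2.306, 2.133, 0.001]
ft_force: [0.3, -0.3, -1.1]
grip_width: 0.523
grip_force: 25.0
time: 6.1
position: [0.4464, 0.2366, 0.2677]
tool_rot: [2.303, 2.132, 0.01]
ft_force: [0.7, 0.9, 0.3]
grip_width: 0.805
grip_force: 0.0
t 6.1 pos [0.4464 0.2366 0.2677] head 85.6 d [-152.9  242.5   18.9] spin 0.3 g 70.0 0.0 F [0.7 0.9 0.3] tilt [ 0.007  0.002 -1.   ]
```

```bash
python3 -m jog '[{"claw":78,"dx":-20,"dy":30,"dz":0,"spin":0},{"claw":78,"dx":-40,"dy":62,"dz":0,"spin":0},{"claw":78,"dx":-153,"dy":243,"dz":15,"spin":0},{"claw":78,"dx":-153,"dy":243,"dz":15,"spin":0},{"claw":78,"dx":-153,"dy":243,"dz":15,"spin":0},{"claw":78,"dx":-153,"dy":243,"dz":15,"spin":0},{"claw":78,"dx":-153,"dy":243,"dz":15,"spin":0},{"claw":78,"dx":-153,"dy":243,"dz":15,"spin":0},{"claw":78,"dx":-153,"dy":243,"dz":15,"spin":0},{"claw":78,"dx":-153,"dy":243,"dz":15,"spin":0},{"claw":78,"dx":-153,"dy":243,"dz":15,"spin":0}]' 25
python3 - <<'E'
from h import *
go(.6765,.0655,.130,85.3)
i=get_image("scene"); cv2.imwrite("pics/s1.png",i["frame"][:,:,::-1])
E
```

```text
time: 7.02
position: [0.6745, 0.0656, 0.2479]
tool_rot: [-2.303, -2.136, -0.001]
ft_force: [-0.2, -0.8, 0.5]
grip_width: 0.897
grip_force: 0.0
t 7.02 pos [0.6745 0.0656 0.2479] head 85.7 d [-1.000e-01  2.000e+00  1.179e+02] spin 0.4 g 78.0 0.0 F [-0.2 -0.8  0.5] tilt [ 0.     0.001 -1.   ]
```

View pics/s1.png

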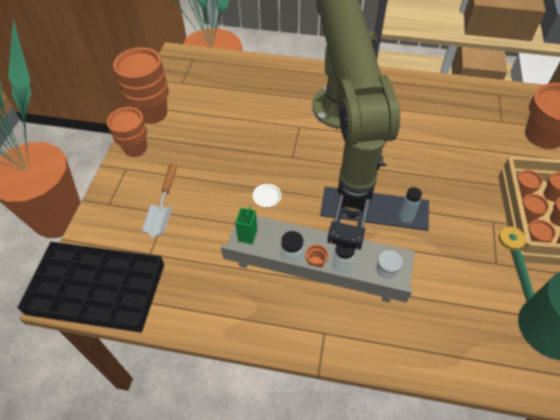

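```bash
python3 -m jog '[{"claw":78,"dx":0,"dy":2,"dz":30,"spin":0},{"claw":78,"dx":0,"dy":2,"dz":60,"spin":0},{"claw":78,"dx":0,"dy":2,"dz":85,"spin":0},{"claw":78,"dx":0,"dy":2,"dz":103,"spin":0},{"claw":78,"dx":0,"dy":2,"dz":113,"spin":0},{"claw":78,"dx":0,"dy":2,"dz":118,"spin":0},{"claw":78,"dx":0,"dy":2,"dz":118,"spin":0},{"claw":40,"dx":0,"dy":2,"dz":118,"spin":0},{"claw":40,"dx":0,"dy":2,"dz":118,"spin":0},{"claw":40,"dx":0,"dy":2,"dz":118,"spin":0},{"claw":40,"dx":0,"dy":2,"dz":118,"spin":0},{"claw":40,"dx":0,"dy":2,"dz":118,"spin":0},{"claw":40,"dx":0,"dy":2,"dz":118,"spin":0},{"claw":40,"dx":0,"dy":2,"dz":118,"spin":0}]' 25
python3 -c "
from h import *
go(.445,.135,.0812,85.3)"
```

```text
time: 8.23
position: [0.6771, 0.0638, 0.1298]
tool_rot: [-2.306, -2.133, 0.0]
ft_force: [-3.5, 0.5, 5.9]
grip_width: 0.607
grip_force: 25.0
t 8.23 pos [0.6771 0.0638 0.1298] head 85.5 d [  53.  -237.    48.6] spin 0.2 g 52.9 25.0 F [-3.5  0.5  5.9] tilt [-0. -0. -1.]
```

```bash
python3 -m jog '[{"claw":40,"dx":0,"dy":0,"dz":-8,"spin":0},{"claw":40,"dx":0,"dy":0,"dz":-22,"spin":0},{"claw":40,"dx":0,"dy":0,"dz":-40,"spin":0},{"claw":40,"dx":1,"dy":-5,"dz":-56,"spin":0},{"claw":40,"dx":4,"dy":-18,"dz":-65,"spin":0},{"claw":40,"dx":9,"dy":-40,"dz":-66,"spin":0},{"claw":40,"dx":15,"dy":-65,"dz":-66,"spin":0},{"claw":40,"dx":20,"dy":-90,"dz":-66,"spin":0},{"claw":40,"dx":26,"dy":-115,"dz":-66,"spin":0},{"claw":40,"dx":31,"dy":-140,"dz":-66,"spin":0},{"claw":40,"dx":37,"dy":-165,"dz":-66,"spin":0},{"claw":40,"dx":42,"dy":-190,"dz":-66,"spin":0},{"claw":40,"dx":47,"dy":-212,"dz":-62,"spin":0},{"claw":40,"dx":51,"dy":-228,"dz":-48,"spin":0},{"claw":40,"dx":53,"dy":-237,"dz":-30,"spin":0},{"claw":40,"dx":53,"dy":-237,"dz":-10,"spin":0},{"claw":40,"dx":53,"dy":-237,"dz":10,"spin":0},{"claw":40,"dx":53,"dy":-237,"dz":26,"spin":0},{"claw":40,"dx":53,"dy":-237,"dz":38,"spin":0},{"claw":40,"dx":53,"dy":-237,"dz":44,"spin":0}]' 25
python3 -c "
from h import *
go(.445,.135,.0798,85.3)"
```

```text
time: 9.9
position: [0.4445, 0.1347, 0.0843]
tool_rot: [-2.306, -2.133, 0.002]
ft_force: [-1.0, -0.7, -1.8]
grip_width: 0.61
grip_force: 24.9
t 9.9 pos [0.4445 0.1347 0.0843] head 85.6 d [0.3 0.4 4.5] spin 0.3 g 53.0 24.9 F [-1.  -0.7 -1.8] tilt [-0.001 -0.    -1.   ]
```

```bash
python3 -m jog '[{"claw":40,"dx":0,"dy":0,"dz":1.5,"spin":0},{"claw":40,"dx":0,"dy":0,"dz":3,"spin":0},{"claw":40,"dx":0,"dy":0,"dz":4.5,"spin":0},{"claw":40,"dx":0,"dy":0,"dz":5,"spin":0},{"claw":40,"dx":0,"dy":0,"dz":5,"spin":0},{"claw":40,"dx":0,"dy":0,"dz":5,"spin":0}]' 25
python3 -m jog '[{"claw":58,"dx":0,"dy":0,"dz":0,"spin":0},{"claw":66,"dx":0,"dy":0,"dz":0,"spin":0},{"claw":78,"dx":0,"dy":0,"dz":0,"spin":0},{"claw":78,"dx":0,"dy":0,"dz":0,"spin":0},{"claw":78,"dx":0,"dy":0,"dz":0,"spin":0},{"claw":78,"dx":0,"dy":0,"dz":-10,"spin":0},{"claw":82,"dx":0,"dy":0,"dz":-30,"spin":0},{"claw":82,"dx":0,"dy":0,"dz":-60,"spin":0},{"claw":82,"dx":0,"dy":0,"dz":-95,"spin":0},{"claw":82,"dx":0,"dy":0,"dz":-130,"spin":0},{"claw":82,"dx":0,"dy":0,"dz":-160,"spin":0},{"claw":82,"dx":0,"dy":0,"dz":-160,"spin":0}]' 25
python3 -c "
from h import *
go(.669,-.0695,.24,85.3)"
```

```text
time: 10.4
position: [0.4455, 0.1348, 0.0804]
tool_rot: [2.306, 2.133, 0.001]
ft_force: [-0.3, -0.4, -1.7]
grip_width: 0.613
grip_force: 24.9
time: 11.4
position: [0.4485, 0.1362, 0.247]
tool_rot: [2.3, 2.129, 0.014]
ft_force: [1.4, -0.3, 0.1]
grip_width: 0.942
grip_force: 0.0
t 11.4 pos [0.4485 0.1362 0.247 ] head 85.6 d [-188.1  235.7    9.4] spin 0.3 g 81.9 0.0 F [ 1.4 -0.3  0.1] tilt [ 0.011  0.001 -1.   ]
```

```bash
python3 -m jog '[{"claw":84,"dx":-20,"dy":25,"dz":0,"spin":0},{"claw":84,"dx":-45,"dy":57,"dz":0,"spin":0},{"claw":84,"dx":-187,"dy":238,"dz":0,"spin":0},{"claw":84,"dx":-187,"dy":238,"dz":0,"spin":0},{"claw":84,"dx":-187,"dy":238,"dz":0,"spin":0},{"claw":84,"dx":-187,"dy":238,"dz":0,"spin":0},{"claw":84,"dx":-187,"dy":238,"dz":0,"spin":0},{"claw":84,"dx":-187,"dy":238,"dz":0,"spin":0},{"claw":84,"dx":-187,"dy":238,"dz":0,"spin":0},{"claw":84,"dx":-187,"dy":238,"dz":0,"spin":0},{"claw":84,"dx":-187,"dy":238,"dz":0,"spin":0},{"claw":84,"dx":-187,"dy":238,"dz":0,"spin":0}]' 25
python3 -c "
from h import *
go(.669,-.0695,.128,85.3)"
```

```text
time: 12.4
position: [0.6673, -0.0682, 0.2406]
tool_rot: [-2.303, -2.136, -0.001]
ft_force: [-0.3, 0.9, -0.2]
grip_width: 0.967
grip_force: 0.0
t 12.4 pos [ 0.6673 -0.0682  0.2406] head 85.7 d [ -1.2   1.8 112.6] spin 0.4 g 84.1 0.0 F [-0.3  0.9 -0.2] tilt [ 0.  0. -1.]
```

```bash
python3 -m jog '[{"claw":84,"dx":-1,"dy":2,"dz":30,"spin":0},{"claw":84,"dx":-1,"dy":2,"dz":60,"spin":0},{"claw":84,"dx":-1,"dy":2,"dz":85,"spin":0},{"claw":84,"dx":-1,"dy":2,"dz":100,"spin":0},{"claw":84,"dx":-1,"dy":2,"dz":108,"spin":0},{"claw":84,"dx":-1,"dy":2,"dz":113,"spin":0},{"claw":84,"dx":-1,"dy":2,"dz":113,"spin":0},{"claw":50,"dx":-1,"dy":2,"dz":113,"spin":0},{"claw":50,"dx":-1,"dy":2,"dz":113,"spin":0},{"claw":50,"dx":-1,"dy":2,"dz":113,"spin":0},{"claw":50,"dx":-1,"dy":2,"dz":113,"spin":0},{"claw":50,"dx":-1,"dy":2,"dz":113,"spin":0},{"claw":50,"dx":-1,"dy":2,"dz":113,"spin":0},{"claw":50,"dx":-1,"dy":2,"dz":113,"spin":0}]' 25
python3 -c "
from h import *
go(.445,.035,.078,85.3)"
```

```text
time: 13.57
position: [0.6697, -0.0712, 0.1278]
tool_rot: [2.306, 2.133, -0.0]
ft_force: [-3.8, -0.0, 4.4]
grip_width: 0.694
grip_force: 25.0
t 13.57 pos [ 0.6697 -0.0712  0.1278] head 85.5 d [  88.4 -232.3   49.8] spin 0.2 g 60.3 25.0 F [-3.8 -0.   4.4] tilt [-0. -0. -1.]
```

```bash
python3 -m jog '[{"claw":50,"dx":0,"dy":0,"dz":-8,"spin":0},{"claw":50,"dx":0,"dy":0,"dz":-22,"spin":0},{"claw":50,"dx":0,"dy":0,"dz":-40,"spin":0},{"claw":50,"dx":2,"dy":-5,"dz":-56,"spin":0},{"claw":50,"dx":7,"dy":-18,"dz":-65,"spin":0},{"claw":50,"dx":15,"dy":-40,"dz":-66,"spin":0},{"claw":50,"dx":25,"dy":-65,"dz":-66,"spin":0},{"claw":50,"dx":34,"dy":-90,"dz":-66,"spin":0},{"claw":50,"dx":44,"dy":-115,"dz":-66,"spin":0},{"claw":50,"dx":53,"dy":-140,"dz":-66,"spin":0},{"claw":50,"dx":63,"dy":-165,"dz":-66,"spin":0},{"claw":50,"dx":72,"dy":-190,"dz":-66,"spin":0},{"claw":50,"dx":80,"dy":-210,"dz":-62,"spin":0},{"claw":50,"dx":86,"dy":-225,"dz":-48,"spin":0},{"claw":50,"dx":88,"dy":-232,"dz":-30,"spin":0},{"claw":50,"dx":88,"dy":-232,"dz":-10,"spin":0},{"claw":50,"dx":88,"dy":-232,"dz":10,"spin":0},{"claw":50,"dx":88,"dy":-232,"dz":26,"spin":0},{"claw":50,"dx":88,"dy":-232,"dz":38,"spin":0},{"claw":50,"dx":88,"dy":-232,"dz":44,"spin":0}]' 25
python3 -c "
from h import *
go(.445,.035,.0778,85.3)"
```

```text
time: 15.23
position: [0.4446, 0.0347, 0.0824]
tool_rot: [-2.305, -2.134, 0.001]
ft_force: [-0.8, 0.4, -1.4]
grip_width: 0.692
grip_force: 25.0
t 15.23 pos [0.4446 0.0347 0.0824] head 85.6 d [0.3 0.4 4.6] spin 0.3 g 60.2 25.0 F [-0.8  0.4 -1.4] tilt [-0.001 -0.    -1.   ]
```

```bash
python3 -m jog '[{"claw":50,"dx":0,"dy":0,"dz":1.5,"spin":0},{"claw":50,"dx":0,"dy":0,"dz":3,"spin":0},{"claw":50,"dx":0,"dy":0,"dz":4.5,"spin":0},{"claw":50,"dx":0,"dy":0,"dz":5,"spin":0},{"claw":50,"dx":0,"dy":0,"dz":5,"spin":0},{"claw":50,"dx":0,"dy":0,"dz":5,"spin":0}]' 25
python3 -m jog '[{"claw":66,"dx":0,"dy":0,"dz":0,"spin":0},{"claw":74,"dx":0,"dy":0,"dz":0,"spin":0},{"claw":84,"dx":0,"dy":0,"dz":0,"spin":0},{"claw":84,"dx":0,"dy":0,"dz":0,"spin":0},{"claw":84,"dx":0,"dy":0,"dz":0,"spin":0},{"claw":84,"dx":0,"dy":0,"dz":-10,"spin":0},{"claw":84,"dx":0,"dy":0,"dz":-30,"spin":0},{"claw":84,"dx":0,"dy":0,"dz":-60,"spin":0},{"claw":84,"dx":0,"dy":0,"dz":-90,"spin":0},{"claw":84,"dx":0,"dy":0,"dz":-115,"spin":0},{"claw":84,"dx":0,"dy":0,"dz":-130,"spin":0},{"claw":84,"dx":0,"dy":0,"dz":-130,"spin":0}]' 25
python3 - <<'E'
from h import *
go(.679,-.002,.22,-4.7)
np.set_printoptions(suppress=True,precision=4)
for n in("top","scene"):
    i=get_image(n); np.savez(n+"1.npz",**i); cv2.imwrite(f"pics/{n}2.png",i["frame"][:,:,::-1])
    P=pts(i); z=P[...,2]; f=i["frame"].astype(int)
    hsv=cv2.cvtColor(i["frame"],cv2.COLOR_RGB2HSV)
    w=(abs(P[...,0]-.68)<.06)&(abs(P[...,1])<.06)
    ter=((hsv[...,0]<14)|(hsv[...,0]>168))&(hsv[...,1]>90)&w&(z>.06)
    print(n,"pot",ter.sum(),circ(i,ter,.110) if ter.sum() else '', circ(i,ter&(z>.102),.110), z[ter].max())
    lid=(f.max(-1)<70)&(abs(P[...,0]-.44)<.06)&(P[...,1]>-.02)&(P[...,1]<.3)&(z>.07)&(z<.14)
    for m,s,c in blobs(i,lid,40): print("lid",c,P[m].mean(0),np.percentile(z[m],90))
E
```

```text
time: 15.73
position: [0.4457, 0.0345, 0.0785]
tool_rot: [2.306, 2.133, 0.001]
ft_force: [0.2, 0.8, -2.0]
grip_width: 0.688
grip_force: 25.0
time: 16.73
position: [0.4478, 0.0348, 0.2125]
tool_rot: [2.302, 2.129, 0.007]
ft_force: [-0.4, 0.7, 0.0]
grip_width: 0.964
grip_force: 0.0
t 16.73 pos [0.4478 0.0348 0.2125] head 85.5 d [-18.8 233.4  -5.8] spin 90.2 g 83.9 0.0 F [-0.4  0.7  0. ] tilt [ 0.007 -0.001 -1.   ]
top pot 558 (array([673.5,  -4.6]), 64.8) (array([675.3,  -5. ]), 60.9) 0.11405559121177122
lid [222.8597 271.6697] [0.4438 0.0191 0.0945] 0.09720732619200667
scene pot 395 (array([681.1,  -3.5]), 66.6) (array([679.3,  -3.9]), 63.1) 0.11526846927867007
lid [340.6667 191.4396] [0.4516 0.0352 0.0951] 0.09857318052148063
lid [376.9769 192.5926] [0.4496 0.1363 0.1106] 0.11461974829690713
lid [413.4834 194.3576] [0.4506 0.2345 0.1267] 0.12999926834185116
```

View pics/scene2.png

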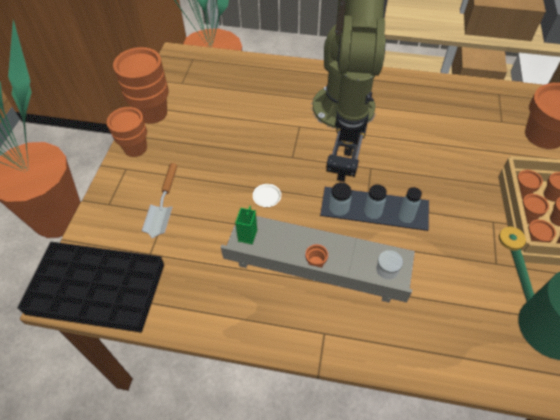

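View pics/top2.png

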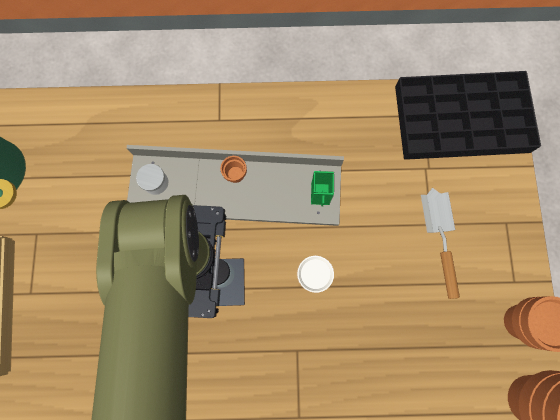

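```bash
python3 -m jog '[{"claw":84,"dx":-2,"dy":20,"dz":0,"spin":7},{"claw":84,"dx":-5,"dy":50,"dz":0,"spin":14},{"claw":84,"dx":-8,"dy":80,"dz":0,"spin":21},{"claw":84,"dx":-10,"dy":110,"dz":0,"spin":28},{"claw":84,"dx":-12,"dy":140,"dz":0,"spin":35},{"claw":84,"dx":-15,"dy":170,"dz":0,"spin":42},{"claw":84,"dx":-18,"dy":195,"dz":0,"spin":49},{"claw":84,"dx":-20,"dy":215,"dz":0,"spin":56},{"claw":84,"dx":-21,"dy":228,"dz":0,"spin":63},{"claw":84,"dx":-21,"dy":234,"dz":0,"spin":70},{"claw":84,"dx":-21,"dy":234,"dz":0,"spin":77},{"claw":84,"dx":-21,"dy":234,"dz":0,"spin":84},{"claw":84,"dx":-21,"dy":234,"dz":0,"spin":90},{"claw":84,"dx":-21,"dy":234,"dz":0,"spin":90},{"claw":84,"dx":-21,"dy":234,"dz":0,"spin":90}]' 15
python3 -c "
from h import *
go(.6773,-.0045,.110,-4.7)"
```

```text
time: 18.08
position: [0.6763, -0.0045, 0.2065]
tool_rot: [3.139, -0.117, -0.004]
ft_force: [0.0, 1.4, -0.0]
grip_width: 0.968
grip_force: 0.0
t 18.08 pos [ 0.6763 -0.0045  0.2065] head -4.3 d [ 1.2 -0.1 96.5] spin 0.4 g 84.2 0.0 F [ 0.   1.4 -0. ] tilt [-0.003  0.    -1.   ]
```

```bash
python3 -m jog '[{"claw":84,"dx":1,"dy":0,"dz":25,"spin":0},{"claw":84,"dx":1,"dy":0,"dz":50,"spin":0},{"claw":84,"dx":1,"dy":0,"dz":72,"spin":0},{"claw":84,"dx":1,"dy":0,"dz":86,"spin":0},{"claw":84,"dx":1,"dy":0,"dz":94,"spin":0},{"claw":84,"dx":1,"dy":0,"dz":97,"spin":0},{"claw":84,"dx":1,"dy":0,"dz":97,"spin":0},{"claw":50,"dx":1,"dy":0,"dz":97,"spin":0},{"claw":50,"dx":1,"dy":0,"dz":97,"spin":0},{"claw":50,"dx":1,"dy":0,"dz":97,"spin":0},{"claw":50,"dx":1,"dy":0,"dz":97,"spin":0},{"claw":50,"dx":1,"dy":0,"dz":97,"spin":0},{"claw":50,"dx":1,"dy":0,"dz":97,"spin":0},{"claw":50,"dx":1,"dy":0,"dz":97,"spin":0}]' 15
python3 -c "
from h import *
go(.441,-.1878,.0555,-4.7)"
```

```text
time: 19.25
position: [0.6784, -0.0044, 0.1117]
tool_rot: [-3.139, 0.122, -0.002]
ft_force: [0.2, 1.3, 2.5]
grip_width: 0.659
grip_force: 15.0
t 19.25 pos [ 0.6784 -0.0044  0.1117] head -4.4 d [-222.6  201.3   55.9] spin 0.3 g 57.3 15.0 F [0.2 1.3 2.5] tilt [ 0.001  0.    -1.   ]
```

```bash
python3 -m jog '[{"claw":50,"dx":0,"dy":0,"dz":-5,"spin":0},{"claw":50,"dx":0,"dy":0,"dz":-15,"spin":0},{"claw":50,"dx":0,"dy":0,"dz":-30,"spin":0},{"claw":50,"dx":0,"dy":0,"dz":-45,"spin":0},{"claw":50,"dx":0,"dy":0,"dz":-58,"spin":0},{"claw":50,"dx":0,"dy":0,"dz":-65,"spin":0},{"claw":50,"dx":0,"dy":0,"dz":-65,"spin":0}]' 15
python3 - <<'E'
from h import *
go(.441,-.1878,.0615,-4.7)
i=get_image("scene"); cv2.imwrite("pics/s3.png",cv2.resize(i["frame"][160:310,220:420,::-1],None,fx=4,fy=4))
P=pts(i); z=P[...,2]; hsv=cv2.cvtColor(i["frame"],cv2.COLOR_RGB2HSV)
t=((hsv[...,0]<14)|(hsv[...,0]>168))&(hsv[...,1]>90)&(abs(P[...,0]-.69)<.06)&(abs(P[...,1])<.06)&(z>.09)
print(t.sum(),P[t].min(0),P[t].max(0))
E
```

```text
time: 19.83
position: [0.6792, -0.0047, 0.1786]
tool_rot: [3.139, -0.123, 0.006]
ft_force: [0.8, 0.2, -0.6]
grip_width: 0.66
grip_force: 15.0
t 19.83 pos [ 0.6792 -0.0047  0.1786] head -4.5 d [-223.6  201.1  116.3] spin 0.2 g 57.4 15.0 F [ 0.8  0.2 -0.6] tilt [ 0.004 -0.    -1.   ]
422 [ 0.64898615 -0.03876608  0.12654495] [0.72150467 0.02638782 0.34454099]
```

View pics/s3.png

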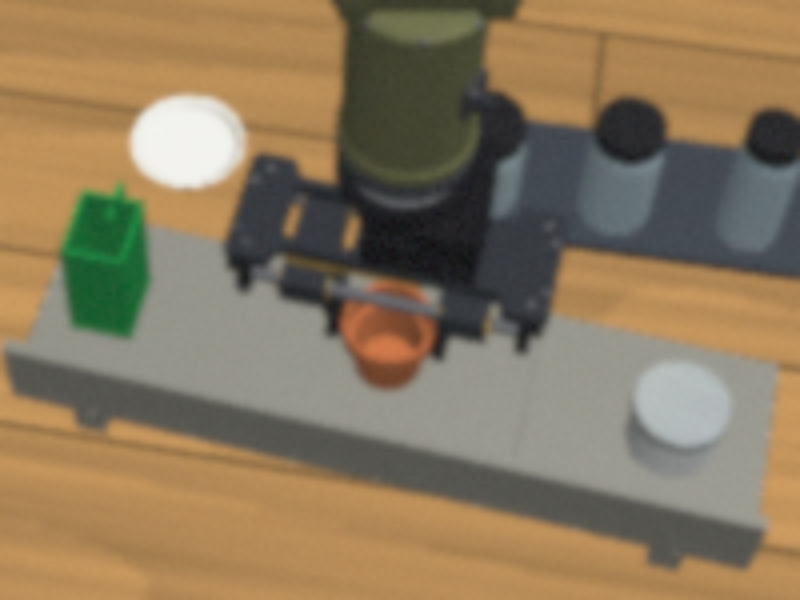

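```bash
python3 -m jog '[{"claw":50,"dx":-8,"dy":7,"dz":0,"spin":0},{"claw":50,"dx":-24,"dy":21,"dz":0,"spin":0},{"claw":50,"dx":-44,"dy":39,"dz":0,"spin":0},{"claw":50,"dx":-66,"dy":59,"dz":0,"spin":0},{"claw":50,"dx":-88,"dy":79,"dz":0,"spin":0},{"claw":50,"dx":-110,"dy":99,"dz":0,"spin":0},{"claw":50,"dx":-132,"dy":119,"dz":0,"spin":0},{"claw":50,"dx":-154,"dy":139,"dz":0,"spin":0},{"claw":50,"dx":-176,"dy":159,"dz":4,"spin":0},{"claw":50,"dx":-196,"dy":177,"dz":14,"spin":0},{"claw":50,"dx":-212,"dy":192,"dz":28,"spin":0},{"claw":50,"dx":-222,"dy":201,"dz":44,"spin":0},{"claw":50,"dx":-222,"dy":201,"dz":62,"spin":0},{"claw":50,"dx":-222,"dy":201,"dz":80,"spin":0},{"claw":50,"dx":-222,"dy":201,"dz":94,"spin":0},{"claw":50,"dx":-222,"dy":201,"dz":104,"spin":0},{"claw":50,"dx":-222,"dy":201,"dz":109,"spin":0},{"claw":50,"dx":-222,"dy":201,"dz":109,"spin":0}]' 15
python3 - <<'E'
from h import *
go(.441,-.1878,.0567,-4.7)
i=get_image("scene"); cv2.imwrite("pics/s4.png",cv2.resize(i["frame"][130:240,190:340,::-1],None,fx=5,fy=5))
E
```

```text
time: 21.38
position: [0.4396, -0.1875, 0.0657]
tool_rot: [-3.138, 0.123, 0.004]
ft_force: [-0.5, -0.1, -0.8]
grip_width: 0.655
grip_force: 15.0
t 21.38 pos [ 0.4396 -0.1875  0.0657] head -4.5 d [1.4 0.2 9. ] spin 0.2 g 57.0 15.0 F [-0.5 -0.1 -0.8] tilt [-0.003  0.001 -1.   ]
```

View pics/s4.png

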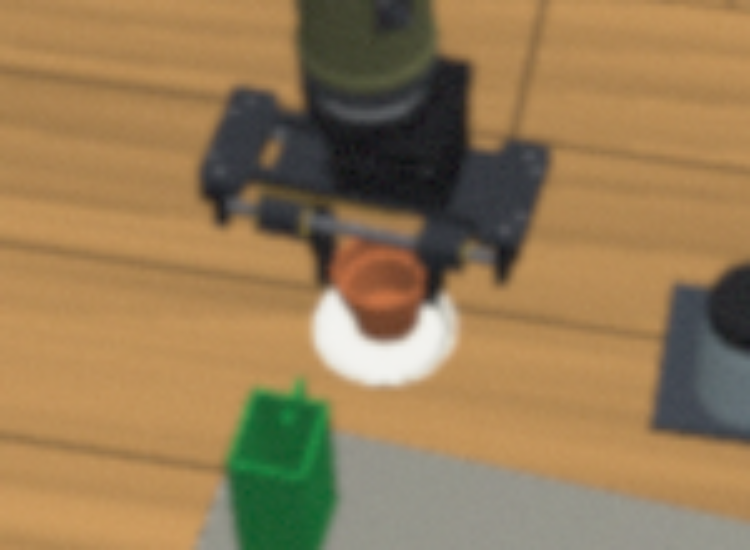

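```bash
python3 -m jog '[{"claw":50,"dx":1,"dy":0,"dz":2,"spin":0},{"claw":50,"dx":1,"dy":0,"dz":4,"spin":0},{"claw":50,"dx":1,"dy":0,"dz":6,"spin":0},{"claw":50,"dx":1,"dy":0,"dz":7.5,"spin":0},{"claw":50,"dx":1,"dy":0,"dz":8.5,"spin":0},{"claw":50,"dx":1,"dy":0,"dz":9,"spin":0},{"claw":50,"dx":1,"dy":0,"dz":9,"spin":0},{"claw":50,"dx":1,"dy":0,"dz":9,"spin":0}]' 15
python3 -c "
from h import *
go(.441,-.1878,.0567,-4.7)"
```

```text
time: 22.1
position: [0.442, -0.188, 0.0581]
tool_rot: [3.139, -0.122, -0.0]
ft_force: [0.0, 0.8, -1.1]
grip_width: 0.657
grip_force: 15.0
t 22.1 pos [ 0.442  -0.188   0.0581] head -4.5 d [-1.1 -0.1  1.4] spin 0.2 g 57.1 15.0 F [ 0.   0.8 -1.1] tilt [-0. -0. -1.]
```

```bash
python3 -m jog '[{"claw":50,"dx":0,"dy":0,"dz":0.7,"spin":0},{"claw":50,"dx":0,"dy":0,"dz":1.3,"spin":0},{"claw":50,"dx":0,"dy":0,"dz":1.3,"spin":0}]' 15
python3 -m jog '[{"claw":61,"dx":0,"dy":0,"dz":0,"spin":0},{"claw":66,"dx":0,"dy":0,"dz":0,"spin":0},{"claw":76,"dx":0,"dy":0,"dz":0,"spin":0},{"claw":84,"dx":0,"dy":0,"dz":0,"spin":0},{"claw":84,"dx":0,"dy":0,"dz":0,"spin":0},{"claw":84,"dx":0,"dy":0,"dz":-10,"spin":0},{"claw":84,"dx":0,"dy":0,"dz":-30,"spin":0},{"claw":84,"dx":0,"dy":0,"dz":-60,"spin":0},{"claw":84,"dx":0,"dy":0,"dz":-95,"spin":0},{"claw":84,"dx":0,"dy":0,"dz":-130,"spin":0},{"claw":84,"dx":0,"dy":0,"dz":-150,"spin":0},{"claw":84,"dx":0,"dy":0,"dz":-150,"spin":0}]' 15
python3 - <<'E'
from h import *
go(.4455,.0345,.208,85.3)
i=get_image("scene"); np.savez("scene5.npz",**i); cv2.imwrite("pics/s5.png",cv2.resize(i["frame"][150:230,220:340,::-1],None,fx=5,fy=5))
P=pts(i); z=P[...,2]; hsv=cv2.cvtColor(i["frame"],cv2.COLOR_RGB2HSV); f=i["frame"].astype(int)
w=(abs(P[...,0]-.44)<.07)&(abs(P[...,1]+.188)<.07)
t=((hsv[...,0]<14)|(hsv[...,0]>168))&(hsv[...,1]>110)&w&(z>.035)&(z<.08)
print("rim",circ(i,t,.055),circ(i,t&(z>.046),.055),z[t].max()); s=(f.min(-1)>170)&w&(z<.03); print("saucer",circ(i,s,.012))
E
```

```text
time: 22.35
position: [0.4421, -0.188, 0.0567]
tool_rot: [3.139, -0.122, 0.0]
ft_force: [-0.1, 0.2, -1.5]
grip_width: 0.658
grip_force: 15.0
time: 23.35
position: [0.4451, -0.189, 0.2129]
tool_rot: [3.135, -0.122, 0.015]
ft_force: [0.6, -0.1, -0.0]
grip_width: 0.967
grip_force: 0.0
t 23.35 pos [ 0.4451 -0.189   0.2129] head -4.5 d [ -17.  -222.8    3.8] spin -89.8 g 84.1 0.0 F [ 0.6 -0.1 -0. ] tilt [ 0.009 -0.005 -1.   ]
rim (array([ 446.7, -185.9]), 70.8) (array([ 444.8, -187. ]), 66.4) 0.06095620665136603
saucer (array([ 441.3, -187.2]), 86.8)
```

View pics/s5.png

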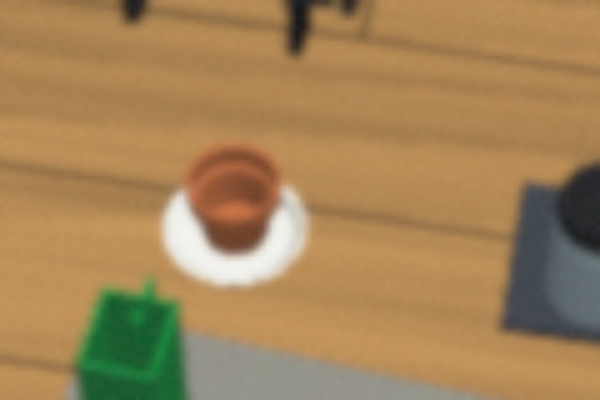

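```bash
python3 -m jog '[{"claw":84,"dx":-1,"dy":-15,"dz":0,"spin":-7},{"claw":84,"dx":-3,"dy":-40,"dz":0,"spin":-14},{"claw":84,"dx":-5,"dy":-70,"dz":0,"spin":-21},{"claw":84,"dx":-7,"dy":-100,"dz":0,"spin":-28},{"claw":84,"dx":-8,"dy":-130,"dz":0,"spin":-35},{"claw":84,"dx":-10,"dy":-160,"dz":0,"spin":-42},{"claw":84,"dx":-11,"dy":-185,"dz":0,"spin":-49},{"claw":84,"dx":-13,"dy":-205,"dz":0,"spin":-56},{"claw":84,"dx":-14,"dy":-217,"dz":0,"spin":-63},{"claw":84,"dx":-14,"dy":-222,"dz":0,"spin":-70},{"claw":84,"dx":-14,"dy":-222,"dz":0,"spin":-77},{"claw":84,"dx":-14,"dy":-222,"dz":0,"spin":-84},{"claw":84,"dx":-14,"dy":-222,"dz":0,"spin":-90},{"claw":84,"dx":-14,"dy":-222,"dz":0,"spin":-90},{"claw":84,"dx":-14,"dy":-222,"dz":0,"spin":-90}]' 25
python3 -c "
from h import *
go(.4457,.0345,.0785,85.5)"
```

```text
time: 24.65
position: [0.4447, 0.0345, 0.2059]
tool_rot: [-2.308, -2.129, 0.002]
ft_force: [-0.1, 0.8, -0.2]
grip_width: 0.966
grip_force: 0.0
t 24.65 pos [0.4447 0.0345 0.2059] head 85.4 d [1.000e-01 1.200e+00 1.274e+02] spin -0.1 g 84.0 0.0 F [-0.1  0.8 -0.2] tilt [-0.002  0.    -1.   ]
```

```bash
python3 -m jog '[{"claw":84,"dx":0,"dy":1,"dz":30,"spin":0},{"claw":84,"dx":0,"dy":1,"dz":60,"spin":0},{"claw":84,"dx":0,"dy":1,"dz":90,"spin":0},{"claw":84,"dx":0,"dy":1,"dz":110,"spin":0},{"claw":84,"dx":0,"dy":1,"dz":120,"spin":0},{"claw":84,"dx":0,"dy":1,"dz":126,"spin":0},{"claw":84,"dx":0,"dy":1,"dz":127,"spin":0},{"claw":50,"dx":0,"dy":1,"dz":127,"spin":0},{"claw":50,"dx":0,"dy":1,"dz":127,"spin":0},{"claw":50,"dx":0,"dy":1,"dz":127,"spin":0},{"claw":50,"dx":0,"dy":1,"dz":127,"spin":0},{"claw":50,"dx":0,"dy":1,"dz":127,"spin":0},{"claw":50,"dx":0,"dy":1,"dz":127,"spin":0},{"claw":50,"dx":0,"dy":1,"dz":127,"spin":0}]' 25
python3 -c "
from h import *
go(.6697,-.0712,.1278,85.5)"
```

```text
time: 25.82
position: [0.4466, 0.0344, 0.0803]
tool_rot: [2.306, 2.133, 0.0]
ft_force: [-2.0, 0.3, 4.4]
grip_width: 0.677
grip_force: 24.1
t 25.82 pos [0.4466 0.0344 0.0803] head 85.5 d [-87.9 230.7 -47.4] spin 0.0 g 58.9 24.1 F [-2.   0.3  4.4] tilt [ 0. -0. -1.]
```

```bash
python3 -m jog '[{"claw":50,"dx":0,"dy":0,"dz":-10,"spin":0},{"claw":50,"dx":0,"dy":0,"dz":-28,"spin":0},{"claw":50,"dx":0,"dy":0,"dz":-50,"spin":0},{"claw":50,"dx":-3,"dy":7,"dz":-72,"spin":0},{"claw":50,"dx":-8,"dy":21,"dz":-84,"spin":0},{"claw":50,"dx":-16,"dy":42,"dz":-88,"spin":0},{"claw":50,"dx":-25,"dy":65,"dz":-88,"spin":0},{"claw":50,"dx":-34,"dy":90,"dz":-88,"spin":0},{"claw":50,"dx":-44,"dy":115,"dz":-88,"spin":0},{"claw":50,"dx":-53,"dy":140,"dz":-88,"spin":0},{"claw":50,"dx":-63,"dy":165,"dz":-88,"spin":0},{"claw":50,"dx":-72,"dy":188,"dz":-88,"spin":0},{"claw":50,"dx":-80,"dy":209,"dz":-88,"spin":0},{"claw":50,"dx":-86,"dy":224,"dz":-86,"spin":0},{"claw":50,"dx":-88,"dy":231,"dz":-80,"spin":0},{"claw":50,"dx":-88,"dy":231,"dz":-70,"spin":0},{"claw":50,"dx":-88,"dy":231,"dz":-62,"spin":0},{"claw":50,"dx":-88,"dy":231,"dz":-57,"spin":0},{"claw":50,"dx":-88,"dy":231,"dz":-55,"spin":0},{"claw":50,"dx":-88,"dy":231,"dz":-55,"spin":0}]' 25
python3 - <<'E'
from h import *
go(.6697,-.0712,.1303,85.5)
i=get_image("scene"); cv2.imwrite("pics/s6.png",cv2.resize(i["frame"][180:300,220:380,::-1],None,fx=5,fy=5))
E
```

```text
time: 27.48
position: [0.6686, -0.0707, 0.1339]
tool_rot: [-2.304, -2.133, 0.002]
ft_force: [0.5, -1.3, -1.8]
grip_width: 0.675
grip_force: 22.8
t 27.48 pos [ 0.6686 -0.0707  0.1339] head 85.6 d [-0.4  1.1  3.6] spin 0.1 g 58.7 22.8 F [ 0.5 -1.3 -1.8] tilt [-0.002 -0.    -1.   ]
```

View pics/s6.png

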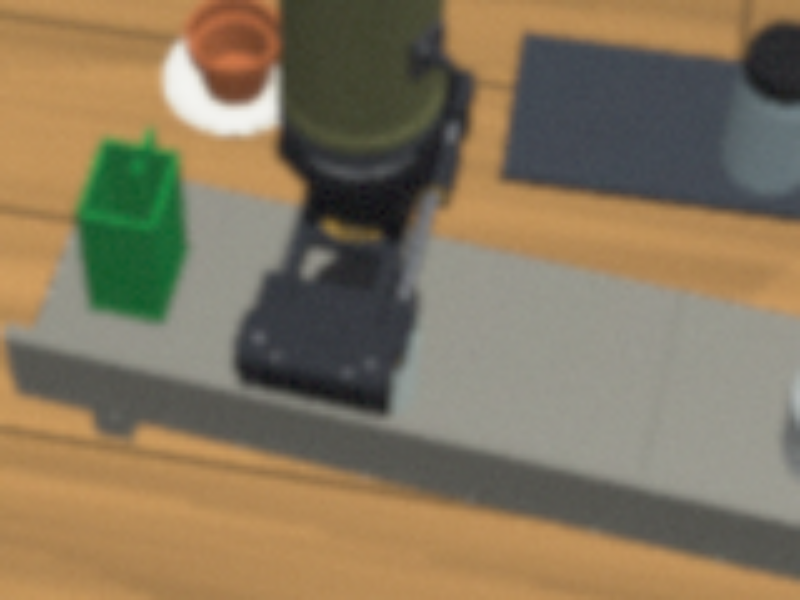

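```bash
python3 -m jog '[{"claw":50,"dx":0,"dy":1,"dz":1,"spin":0},{"claw":50,"dx":0,"dy":1,"dz":2,"spin":0},{"claw":50,"dx":0,"dy":1,"dz":3,"spin":0},{"claw":50,"dx":0,"dy":1,"dz":4,"spin":0},{"claw":50,"dx":0,"dy":1,"dz":4,"spin":0},{"claw":50,"dx":0,"dy":1,"dz":4,"spin":0}]' 25
```

```text
time: 28.03
position: [0.6707, -0.0714, 0.1306]
tool_rot: [-2.306, -2.133, 0.0]
ft_force: [0.7, -0.9, -1.1]
grip_width: 0.676
grip_force: 22.8
```

```bash
python3 -m jog '[{"claw":50,"dx":0,"dy":0,"dz":0.7,"spin":0},{"claw":50,"dx":0,"dy":0,"dz":1.2,"spin":0},{"claw":50,"dx":0,"dy":0,"dz":1.2,"spin":0}]' 25
python3 -m jog '[{"claw":64,"dx":0,"dy":0,"dz":0,"spin":0},{"claw":70,"dx":0,"dy":0,"dz":0,"spin":0},{"claw":76,"dx":0,"dy":0,"dz":0,"spin":0},{"claw":84,"dx":0,"dy":0,"dz":0,"spin":0},{"claw":84,"dx":0,"dy":0,"dz":0,"spin":0},{"claw":84,"dx":0,"dy":0,"dz":-10,"spin":0},{"claw":84,"dx":0,"dy":0,"dz":-30,"spin":0},{"claw":84,"dx":0,"dy":0,"dz":-60,"spin":0},{"claw":84,"dx":0,"dy":0,"dz":-90,"spin":0},{"claw":84,"dx":0,"dy":0,"dz":-108,"spin":0},{"claw":84,"dx":0,"dy":0,"dz":-108,"spin":0}]' 25
python3 -c "
from h import *
go(.4455,.1348,.235,85.5)"
```

```text
time: 28.28
position: [0.6709, -0.0715, 0.1304]
tool_rot: [2.306, 2.133, -0.0]
ft_force: [-2.1, -1.2, 3.7]
grip_width: 0.674
grip_force: 23.8
time: 29.2
position: [0.6734, -0.071, 0.2441]
tool_rot: [2.301, 2.128, 0.01]
ft_force: [0.9, -0.2, 0.9]
grip_width: 0.961
grip_force: 0.0
t 29.2 pos [ 0.6734 -0.071   0.2441] head 85.5 d [ 187.5 -243.3    6.8] spin 0.0 g 83.6 0.0 F [ 0.9 -0.2  0.9] tilt [ 0.01  -0.001 -1.   ]
```

```bash
python3 -m jog '[{"claw":78,"dx":20,"dy":-25,"dz":0,"spin":0},{"claw":78,"dx":45,"dy":-57,"dz":0,"spin":0},{"claw":78,"dx":188,"dy":-240,"dz":0,"spin":0},{"claw":78,"dx":188,"dy":-240,"dz":0,"spin":0},{"claw":78,"dx":188,"dy":-240,"dz":0,"spin":0},{"claw":78,"dx":188,"dy":-240,"dz":0,"spin":0},{"claw":78,"dx":188,"dy":-240,"dz":0,"spin":0},{"claw":78,"dx":188,"dy":-240,"dz":0,"spin":0},{"claw":78,"dx":188,"dy":-240,"dz":0,"spin":0},{"claw":78,"dx":188,"dy":-240,"dz":0,"spin":0},{"claw":78,"dx":188,"dy":-240,"dz":0,"spin":0},{"claw":78,"dx":188,"dy":-240,"dz":0,"spin":0}]' 25
python3 - <<'E'
from h import *
go(.4455,.1348,.0804,85.5)
i=get_image("scene"); P=pts(i); z=P[...,2]; f=i["frame"].astype(int)
w=(abs(P[...,0]-.67)<.06)&(abs(P[...,1]+.07)<.06)
for m,s,c in blobs(i,(f.max(-1)<60)&w&(z>.1)&(z<.17)):
    t=m&(z>np.percentile(z[m],80)-.006); print(c,P[t].mean(0),circ(i,t,.146),np.percentile(z[m],80))
E
```

```text
time: 30.2
position: [0.447, 0.1335, 0.2374]
tool_rot: [-2.308, -2.131, -0.0]
ft_force: [0.6, 0.1, -1.2]
grip_width: 0.897
grip_force: 0.0
t 30.2 pos [0.447  0.1335 0.2374] head 85.4 d [  1.2  -1.6 157. ] spin -0.1 g 78.0 0.0 F [ 0.6  0.1 -1.2] tilt [-0.  0. -1.]
[291.32822086 242.32822086] [ 0.67442024 -0.06951317  0.14606656] (array([674. , -69.3]), 56.7) 0.14767233019920423
```

```bash
python3 -m jog '[{"claw":78,"dx":1,"dy":-1,"dz":35,"spin":0},{"claw":78,"dx":1,"dy":-1,"dz":70,"spin":0},{"claw":78,"dx":1,"dy":-1,"dz":105,"spin":0},{"claw":78,"dx":1,"dy":-1,"dz":130,"spin":0},{"claw":78,"dx":1,"dy":-1,"dz":146,"spin":0},{"claw":78,"dx":1,"dy":-1,"dz":155,"spin":0},{"claw":78,"dx":1,"dy":-1,"dz":157,"spin":0},{"claw":40,"dx":1,"dy":-1,"dz":157,"spin":0},{"claw":40,"dx":1,"dy":-1,"dz":157,"spin":0},{"claw":40,"dx":1,"dy":-1,"dz":157,"spin":0},{"claw":40,"dx":1,"dy":-1,"dz":157,"spin":0},{"claw":40,"dx":1,"dy":-1,"dz":157,"spin":0},{"claw":40,"dx":1,"dy":-1,"dz":157,"spin":0},{"claw":40,"dx":1,"dy":-1,"dz":157,"spin":0}]' 25
python3 -c "
from h import *
go(.6771,.0638,.1298,85.5)"
```

```text
time: 31.42
position: [0.4454, 0.136, 0.0813]
tool_rot: [2.306, 2.133, 0.0]
ft_force: [-2.9, -0.4, 5.4]
grip_width: 0.609
grip_force: 25.0
t 31.42 pos [0.4454 0.136  0.0813] head 85.5 d [-54.  236.6 -48.3] spin 0.0 g 53.0 25.0 F [-2.9 -0.4  5.4] tilt [ 0.001 -0.    -1.   ]
```

```bash
python3 -m jog '[{"claw":40,"dx":0,"dy":0,"dz":-10,"spin":0},{"claw":40,"dx":0,"dy":0,"dz":-28,"spin":0},{"claw":40,"dx":0,"dy":0,"dz":-50,"spin":0},{"claw":40,"dx":-2,"dy":7,"dz":-72,"spin":0},{"claw":40,"dx":-5,"dy":21,"dz":-84,"spin":0},{"claw":40,"dx":-10,"dy":42,"dz":-88,"spin":0},{"claw":40,"dx":-15,"dy":65,"dz":-88,"spin":0},{"claw":40,"dx":-20,"dy":90,"dz":-88,"spin":0},{"claw":40,"dx":-26,"dy":115,"dz":-88,"spin":0},{"claw":40,"dx":-32,"dy":140,"dz":-88,"spin":0},{"claw":40,"dx":-37,"dy":165,"dz":-88,"spin":0},{"claw":40,"dx":-43,"dy":190,"dz":-88,"spin":0},{"claw":40,"dx":-48,"dy":213,"dz":-88,"spin":0},{"claw":40,"dx":-52,"dy":229,"dz":-86,"spin":0},{"claw":40,"dx":-53,"dy":236,"dz":-80,"spin":0},{"claw":40,"dx":-53,"dy":236,"dz":-70,"spin":0},{"claw":40,"dx":-53,"dy":236,"dz":-62,"spin":0},{"claw":40,"dx":-53,"dy":236,"dz":-57,"spin":0},{"claw":40,"dx":-53,"dy":236,"dz":-55,"spin":0},{"claw":40,"dx":-53,"dy":236,"dz":-55,"spin":0}]' 25
python3 -c "
from h import *
go(.6771,.065,.1305,85.5)"
```

```text
time: 33.08
position: [0.6751, 0.065, 0.1348]
tool_rot: [-2.305, -2.134, 0.002]
ft_force: [0.2, -0.4, -2.7]
grip_width: 0.609
grip_force: 25.0
t 33.08 pos [0.6751 0.065  0.1348] head 85.6 d [0.1 2.  4.3] spin 0.1 g 53.0 25.0 F [ 0.2 -0.4 -2.7] tilt [-0.002 -0.    -1.   ]
```

```bash
python3 -m jog '[{"claw":40,"dx":0,"dy":1,"dz":1,"spin":0},{"claw":40,"dx":0,"dy":1,"dz":2,"spin":0},{"claw":40,"dx":0,"dy":1,"dz":3,"spin":0},{"claw":40,"dx":0,"dy":1,"dz":4,"spin":0},{"claw":40,"dx":0,"dy":1,"dz":4.6,"spin":0},{"claw":40,"dx":0,"dy":1,"dz":4.6,"spin":0},{"claw":40,"dx":0,"dy":1,"dz":4.6,"spin":0}]' 25
```

```text
time: 33.67
position: [0.6775, 0.0646, 0.1315]
tool_rot: [2.306, 2.133, 0.0]
ft_force: [-1.0, -0.4, 0.8]
grip_width: 0.611
grip_force: 25.0
```

```bash
python3 -m jog '[{"claw":40,"dx":0,"dy":0,"dz":0.5,"spin":0},{"claw":40,"dx":0,"dy":0,"dz":0.5,"spin":0},{"claw":57,"dx":0,"dy":0,"dz":0.5,"spin":0},{"claw":64,"dx":0,"dy":0,"dz":0.5,"spin":0},{"claw":72,"dx":0,"dy":0,"dz":0,"spin":0},{"claw":78,"dx":0,"dy":0,"dz":0,"spin":0},{"claw":78,"dx":0,"dy":0,"dz":0,"spin":0},{"claw":78,"dx":0,"dy":0,"dz":-10,"spin":0},{"claw":78,"dx":0,"dy":0,"dz":-30,"spin":0},{"claw":78,"dx":0,"dy":0,"dz":-60,"spin":0},{"claw":78,"dx":0,"dy":0,"dz":-95,"spin":0},{"claw":78,"dx":0,"dy":0,"dz":-125,"spin":0},{"claw":78,"dx":0,"dy":0,"dz":-135,"spin":0},{"claw":78,"dx":0,"dy":0,"dz":-135,"spin":0}]' 25
python3 -c "
from h import *
go(.4454,.2353,.265,85.5)"
```

```text
time: 34.83
position: [0.6791, 0.0652, 0.2707]
tool_rot: [2.303, 2.13, 0.009]
ft_force: [0.1, 0.8, -0.2]
grip_width: 0.894
grip_force: 0.0
t 34.83 pos [0.6791 0.0652 0.2707] head 85.5 d [ 151.4 -246.2    4.1] spin 0.0 g 77.8 0.0 F [ 0.1  0.8 -0.2] tilt [ 0.007  0.001 -1.   ]
```

```bash
python3 -m jog '[{"claw":70,"dx":16,"dy":-26,"dz":0,"spin":0},{"claw":70,"dx":36,"dy":-58,"dz":0,"spin":0},{"claw":70,"dx":151,"dy":-244,"dz":0,"spin":0},{"claw":70,"dx":151,"dy":-244,"dz":0,"spin":0},{"claw":70,"dx":151,"dy":-244,"dz":0,"spin":0},{"claw":70,"dx":151,"dy":-244,"dz":0,"spin":0},{"claw":70,"dx":151,"dy":-244,"dz":0,"spin":0},{"claw":70,"dx":151,"dy":-244,"dz":0,"spin":0},{"claw":70,"dx":151,"dy":-244,"dz":0,"spin":0},{"claw":70,"dx":151,"dy":-244,"dz":0,"spin":0},{"claw":70,"dx":151,"dy":-244,"dz":0,"spin":0},{"claw":70,"dx":151,"dy":-244,"dz":0,"spin":0}]' 25
python3 -c "
from h import *
go(.4454,.2353,.0822,85.5)"
```

```text
time: 35.83
position: [0.4471, 0.2324, 0.2652]
tool_rot: [-2.309, -2.129, 0.001]
ft_force: [0.9, 0.2, 0.4]
grip_width: 0.806
grip_force: 0.0
t 35.83 pos [0.4471 0.2324 0.2652] head 85.4 d [  2.8  -1.7 183. ] spin -0.1 g 70.1 0.0 F [0.9 0.2 0.4] tilt [-0.001 -0.    -1.   ]
```

```bash
python3 -m jog '[{"claw":70,"dx":2,"dy":-1,"dz":35,"spin":0},{"claw":70,"dx":2,"dy":-1,"dz":70,"spin":0},{"claw":70,"dx":2,"dy":-1,"dz":105,"spin":0},{"claw":70,"dx":2,"dy":-1,"dz":138,"spin":0},{"claw":70,"dx":2,"dy":-1,"dz":162,"spin":0},{"claw":70,"dx":2,"dy":-1,"dz":176,"spin":0},{"claw":70,"dx":2,"dy":-1,"dz":182,"spin":0},{"claw":70,"dx":2,"dy":-1,"dz":182,"spin":0},{"claw":30,"dx":2,"dy":-1,"dz":182,"spin":0},{"claw":30,"dx":2,"dy":-1,"dz":182,"spin":0},{"claw":30,"dx":2,"dy":-1,"dz":182,"spin":0},{"claw":30,"dx":2,"dy":-1,"dz":182,"spin":0},{"claw":30,"dx":2,"dy":-1,"dz":182,"spin":0},{"claw":30,"dx":2,"dy":-1,"dz":182,"spin":0},{"claw":30,"dx":2,"dy":-1,"dz":182,"spin":0}]' 25
python3 -c "
from h import *
go(.6077,.0038,.1312,85.5)"
```

```text
time: 37.08
position: [0.4455, 0.2364, 0.0847]
tool_rot: [2.306, 2.133, 0.001]
ft_force: [-0.9, -0.5, 4.4]
grip_width: 0.52
grip_force: 25.0
t 37.08 pos [0.4455 0.2364 0.0847] head 85.5 d [-219.3  179.9  -46.3] spin 0.0 g 45.2 25.0 F [-0.9 -0.5  4.4] tilt [ 0.001  0.    -1.   ]
```

```bash
python3 -m jog '[{"claw":30,"dx":0,"dy":0,"dz":-10,"spin":0},{"claw":30,"dx":0,"dy":0,"dz":-28,"spin":0},{"claw":30,"dx":0,"dy":0,"dz":-50,"spin":0},{"claw":30,"dx":-8,"dy":6,"dz":-72,"spin":0},{"claw":30,"dx":-22,"dy":18,"dz":-84,"spin":0},{"claw":30,"dx":-42,"dy":35,"dz":-88,"spin":0},{"claw":30,"dx":-64,"dy":53,"dz":-88,"spin":0},{"claw":30,"dx":-86,"dy":71,"dz":-88,"spin":0},{"claw":30,"dx":-108,"dy":89,"dz":-88,"spin":0},{"claw":30,"dx":-130,"dy":107,"dz":-88,"spin":0},{"claw":30,"dx":-152,"dy":125,"dz":-88,"spin":0},{"claw":30,"dx":-174,"dy":143,"dz":-88,"spin":0},{"claw":30,"dx":-194,"dy":160,"dz":-88,"spin":0},{"claw":30,"dx":-210,"dy":173,"dz":-86,"spin":0},{"claw":30,"dx":-218,"dy":180,"dz":-80,"spin":0},{"claw":30,"dx":-218,"dy":180,"dz":-70,"spin":0},{"claw":30,"dx":-218,"dy":180,"dz":-62,"spin":0},{"claw":30,"dx":-218,"dy":180,"dz":-57,"spin":0},{"claw":30,"dx":-218,"dy":180,"dz":-55,"spin":0},{"claw":30,"dx":-218,"dy":180,"dz":-55,"spin":0}]' 25
python3 -c "
from h import *
go(.6077,.0049,.1345,85.5)"
```

```text
time: 38.75
position: [0.6064, 0.0064, 0.1381]
tool_rot: [-2.303, -2.135, 0.002]
ft_force: [-0.5, -0.3, -1.7]
grip_width: 0.517
grip_force: 25.0
t 38.75 pos [0.6064 0.0064 0.1381] head 85.7 d [-1.4  1.4  3.6] spin 0.2 g 45.0 25.0 F [-0.5 -0.3 -1.7] tilt [-0.002  0.    -1.   ]
```

```bash
python3 -m jog '[{"claw":30,"dx":0,"dy":0,"dz":1,"spin":0},{"claw":30,"dx":0,"dy":0,"dz":2,"spin":0},{"claw":30,"dx":0,"dy":0,"dz":3,"spin":0},{"claw":30,"dx":0,"dy":0,"dz":4,"spin":0},{"claw":30,"dx":0,"dy":0,"dz":4.5,"spin":0},{"claw":30,"dx":0,"dy":0,"dz":4.5,"spin":0},{"claw":30,"dx":0,"dy":0,"dz":4.5,"spin":0}]' 25
```

```text
time: 39.33
position: [0.6077, 0.0048, 0.1348]
tool_rot: [2.306, 2.133, 0.0]
ft_force: [-0.6, 0.1, 1.6]
grip_width: 0.521
grip_force: 25.0
```

In contact; release, rise and pull back clear, then check.

```bash
python3 -m jog '[{"claw":49,"dx":0,"dy":0,"dz":0,"spin":0},{"claw":56,"dx":0,"dy":0,"dz":0,"spin":0},{"claw":64,"dx":0,"dy":0,"dz":0,"spin":0},{"claw":70,"dx":0,"dy":0,"dz":0,"spin":0},{"claw":70,"dx":0,"dy":0,"dz":0,"spin":0},{"claw":70,"dx":0,"dy":0,"dz":-10,"spin":0},{"claw":70,"dx":0,"dy":0,"dz":-30,"spin":0},{"claw":70,"dx":0,"dy":0,"dz":-60,"spin":0},{"claw":70,"dx":0,"dy":0,"dz":-95,"spin":0},{"claw":70,"dx":0,"dy":0,"dz":-130,"spin":0},{"claw":70,"dx":20,"dy":-20,"dz":-140,"spin":0},{"claw":70,"dx":230,"dy":-170,"dz":-140,"spin":0},{"claw":70,"dx":230,"dy":-170,"dz":-140,"spin":0},{"claw":70,"dx":230,"dy":-170,"dz":-140,"spin":0},{"claw":70,"dx":230,"dy":-170,"dz":-140,"spin":0},{"claw":70,"dx":230,"dy":-170,"dz":-140,"spin":0},{"claw":70,"dx":230,"dy":-170,"dz":-140,"spin":0},{"claw":70,"dx":230,"dy":-170,"dz":-140,"spin":0},{"claw":70,"dx":230,"dy":-170,"dz":-140,"spin":0},{"claw":70,"dx":230,"dy":-170,"dz":-140,"spin":0}]' 25
python3 - <<'E'
from h import *
go(.4,.2,.3)
for n in("top","scene"):
    o=[]
    for i in (dict(np.load(n+"0.npz")),get_image(n)):
        P=pts(i); z=P[...,2]; f=i["frame"].astype(int)
        w=(P[...,0]>.55)&(P[...,0]<.75)&(abs(P[...,1])<.12)
        print(n)
        for m,s,c in blobs(i,(f.max(-1)<60)&w&(z>.1)&(z<.2)):
            zz=np.percentile(z[m],80); t=m&(z>zz-.006); print("  ",np.round(P[t].mean(0),4),s[:5])
    cv2.imwrite(f"pics/{n}9.png",i["frame"][:,:,::-1])
E
```

```text
time: 41.0
position: [0.456, 0.2476, 0.2752]
tool_rot: [2.303, 2.134, 0.001]
ft_force: [0.9, -0.9, -0.8]
grip_width: 0.805
grip_force: 0.0
t 41.0 pos [0.456  0.2476 0.2752] head 85.6 d [-51.7 -52.2 -24.9] spin 0 g 70.1 0.0 F [ 0.9 -0.9 -0.8] tilt [ 0.002 -0.001 -1.   ]
top
   [0.6738 0.0646 0.1612] [187 151  24  24 427]
   [ 0.6666 -0.0702  0.1451] [249 154  26  26 541]
   [0.6056 0.003  0.1772] [216 181  20  20 314]
top
   [0.6747 0.0646 0.1611] [187 151  24  23 427]
   [ 0.6697 -0.0709  0.1452] [249 152  26  27 534]
   [0.6056 0.0028 0.1771] [216 181  20  20 312]
scene
   [0.6095 0.005  0.1779] [318 212  14  15 173]
   [ 0.6715 -0.0696  0.1461] [282 232  20  20 330]
   [0.6781 0.066  0.1622] [336 240  18  18 258]
scene
   [0.6093 0.0044 0.1778] [318 212  14  15 171]
   [ 0.6745 -0.0693  0.1462] [282 233  20  20 325]
   [0.6796 0.0656 0.1621] [336 241  18  17 253]
```

View pics/scene9.png

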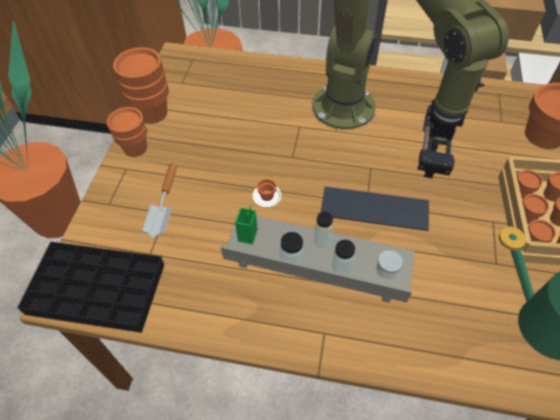

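The jars stand at their old places (lids within about 3 mm of the start) and the pot sits in the saucer at (267,190).

```bash
python3 -c "
from bench import *
print(close_job())"
```

```text
the job is handed in; nothing more can be done
None
```

I handed the job in after 41 s of the 144 s allowed: all three jars went onto the slab, the pot went into the saucer within about 4 mm of its middle, and each jar is back upright within about 3 mm of where it started; the judge's result was not shown.

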